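# Let a crank-up copy-stand camera down to its marker and bed it on the ratchet pawl

### The arm

A 6-joint arm with a two-finger parallel gripper is mounted at the origin on the work surface. World frame = base frame: x ahead of the robot, y to its left, z up, the work surface at z = 0. Lengths are in m, angles in rad, forces in N, time in s.
With the tool pointing down it reaches from about 0.25 to 0.775 m from the base axis. Payload 4 kg.
Tool frame: the origin (TCP) lies midway between the tips of the shut fingers; the grasp point (between the pads) lies robot.tcp_to_grasp behind it (robot.tcp_to_grasp is the distance from the TCP to the grasp point, in m); y points along the fingers, x is the direction in which the jaws open and shut, and the axes are right-handed (so a half turn about y gives the same grasp; the last joint's range is limited). The gripper opens to 94 mm and grips with 3 to 60 N. Pads are 16 mm wide; open, the fingers measure 119 mm over their backs; the gripper's body (75 mm by 177 mm) begins 78 mm behind the grasp point.
Start: joints at [1.057, 0.087, 1.371, -0, 1.684, -0.103], TCP at [0.22, 0.504, 0.206] pointing down, gripper open.
Joint ranges: [-3.1, 3.1], [-0.76, 2.03], [0.27, 2.55], [-1.08, 4.22], [0.17, 2.65], [-2.57, 2.57]. Speed limits (rad/s): [2.79, 2.79, 3.14, 3.14, 3.14, 3.14].

### API

Orientations are given as [roll, pitch, yaw] about the fixed x, y, z axes, in that order (R = Rz(yaw) Ry(pitch) Rx(roll)).
In Python, from bench import robot gives the robot as it stands.
- The arm moves only by the tool arm_command, never from a script. Its argument "series" is text: rows parted by semicolons, each of 7 numbers parted by spaces: the turn, a rotation vector about the tool's x, y, z in rad, then the shift along the tool's x, y, z in m, then the finger opening in m, from 0 to 0.094. A call has 1 to 12 rows; each row shifts and turns the pose as measured when the row begins, along the tool's axes as they then stand; what a row does not reach is not made up. A row lasts 1/10 s, in which the tool goes at most 50 mm and 8.59 degrees, less where a joint would pass 70% of its speed; a pose out of reach is approached as far as the arm can. A call with a gripper value outside its range is refused whole. The fingers move at their own pace and stop on an object; the grip force is fixed at half the most. Time passes only in rows, so rows that do not move let the fingers close. It gives the time, the measured TCP pose, the force and the opening at its end, in the units of the state.
- robot.get_obs(): the state, without advancing time (a new reading comes with each control period).
- robot.snapshot(name): name is "scene" or "top" or "wrist"; returns the picture (480x640x3 uint8, blue, green, red); there is no depth.
- robot.camera_params(name): a dict with "fx", "fy", "cx", "cy" (pixels), "distortion" ([k1, k2, p1, p2, k3] as OpenCV has them; the pictures are not rectified), "extrinsics" (4x4, takes a point from camera to world coordinates). Camera axes: x right, y up, looking along -z (the intrinsics and any distortion apply to the point x, -y, -z); pixel columns grow to the right and rows downward; lengths in m; the calibration is good to about 2 mm. A picture is of the moment at which its call begins: read the wrist's pose just before it. camera_params takes no time and is no camera call; for the wrist camera it gives the pose at the moment of the call.
- robot.close_job(): hands the job in, once; it reports no verdict.
Trained networks look in the newest picture that a camera, given by its name, has taken for a name from the list of things; names that differ only in an ending like _2 or _b are one class to them, and where a whole thing is asked for, a point or a joint stands for the part that bears it (a point fixed in the world has none). Each returns a list of dicts, best first, with "score" (0 to 1); they miss things now and then, are a little off and sometimes report something else, mostly with a low value. They report only what shows in the picture. A call takes as long as a camera call.
- robot.spot_in(camera, target): "centre" ([x, y, z] in m, in the coordinates of the camera as it stood for that picture, good to about 4 mm: the middle of the surface that is visible of it).
The state is a dict: "time": time; "joint_positions": joint angles; "qvel": joint speeds; "joint_torque": joint torques, N m; "tool_pos": TCP position; "ee_rot": TCP orientation; "wrist_force": force on the tool from outside, world axes, zero at the start; "wrist_torque": the same for the moment, N m; "width": finger opening in m.
Only numpy, scipy, OpenCV 4.12 (cv2) and the standard library are available. Lean on these libraries where they do the work, as an engineer would, in place of code of your own. Each camera call takes 0.05 s, during which the arm holds its last target.

### The job

Bring the camera of the crank-up copy stand down to its green marker: throw the pawl clear of the ratchet wheel by its red ball handle, wind the crank so that the mast comes down, and drop the pawl back into the wheel. Then ease the crank on in the same lowering direction until you feel a tooth bear firmly on the pawl, with the red pointer within the height of the green marker; never force the wheel against the pawl. Let go of everything at the end and leave the other things on the desk where they are.

Things in the scene. Friction and masses are not known exactly. Their poses are not given: they have to be found in the camera images.
- stand: Crank-up copy stand fixed to the desk; all lengths in mm. Origin on the desk under the ratchet wheel; +x away from the robot at yaw 0, +y along the drum shaft to the crank, +z up. In this frame: shaft along y at x 0, z 130; side plate at y -40, x -30 to 71, up to z 193; bearing post at y 24, x -13 to 13, up to z 146; feet 12 thick; copy board 340 x 290 x 16 at x 30, y -355.
- mast: Sliding inner mast, 34 square, rising from a 46 square tube (collar top at z 315) at stand x 30, y -145; boom and camera on its -y side, about 470 high. White height scale, 24 wide, at stand x 30, y -103, z 310 to 425. The mast is geared to the drum: 20 mm per radian, 7.85 mm per tooth. Origin inside the mast.
- drum: Brake drum (56 across), ratchet wheel (16 saw teeth, tip radius 42, root 35, y -6 to 6) and crank arm (y 46 to 54), turning as one about the shaft; origin on the shaft in the wheel's middle. Turning the top of the wheel towards stand +x lets the mast down. With the pawl down that way is blocked; raising clicks over the pawl.
- pawl: Yellow pawl with a steel handle rod and red ball, swinging about a pin (its origin) along stand y at x 48, y 0, z 180. Its nose reaches 48 to stand -x onto the wheel's top; it may start part way up a tooth's back. Firmly bedded: a tooth pushes on it with 10 to 25 N (11 to 16 N at the crank knob is safely within that); more strains it.
- pawl_lift (a joint): Pawl angle, rad: 0 fully home between the teeth; up to 0.13 with its nose riding on a tooth; from 0.2 clear of the wheel; 0.96 thrown back on its stop. The handle is weighted: below about 0.52 the pawl falls into the wheel, above it falls back on the stop and stays. Pushing it over takes 1 to 2 N at the ball, more while a tooth bears on it.
- pawl_ball (a point): Centre of the red ball handle, 28 across, 80 from the pawl's pin. Pawl home: stand x 14, y 0, z 253 (mm); thrown back: x 88, y 0, z 249. It swings in the stand's x-z plane, clear by 35 on both sides in y.
- crank_grip (a point): Centre of the black crank knob, a cylinder 24 across, 46 long along stand y (y 60 to 106). It spins freely on its axle: pinch it from above, fingers closing along stand x, and carry it round without turning the hand. Radius 70 about shaft_end, in the stand's x-z plane. It starts 42 to 65 degrees short of upright on the -x side and goes over the top to +x as the mast comes down.
- shaft_end (a point): Point on the shaft's axis in the plane of the knob's middle: stand x 0, y 83, z 130 (mm). A band brake drags on the drum, so it stays where it is left; with the pawl clear some 2 to 5 N at the knob lets the mast down, 10 to 12 N raises it.
- pointer (a point): Tip of the red pointer (4 mm high) on the mast, beside the white scale. It starts 17 to 34 mm above the middle of the green marker.
- marker_mid (a point): Middle of the green marker clipped on the scale; it is 15 mm high, so the pointer must end less than 7.5 mm above or below this point. The mast's resting places on the pawl are 7.85 mm apart: drop the pawl when the pointer is in the marker's upper half, and the next tooth comes to rest within it.
- keyboard: Bystander, to be left alone: black desk keyboard, 135 x 360 x 19, origin under its middle, long side along its y (mm).
- mouse: Bystander, to be left alone: black mouse, 100 x 58 x 34, origin under its middle (mm).
- tumbler: Bystander, to be left alone: steel travel tumbler with black lid and handle, 82 across, 150 tall, origin under its middle, handle on its +y side (mm).
- note_pad: Bystander, to be left alone: block of sticky notes on the copy board, 75 x 75 x 22, origin under its middle (mm).
- stapler: Bystander, to be left alone: blue and black stapler, 130 x 34 x 58, origin under its middle, long side along its x (mm).
- weight_a: Bystander, to be left alone: brass drawing weight on the copy board, 38 across, 52 tall, origin under its middle (mm).
- weight_b: Bystander, to be left alone: brass drawing weight on the copy board, 38 across, 52 tall, origin under its middle (mm).
- scale_rule: Bystander, to be left alone: white three-sided scale rule, 160 long, 28 wide, 22 tall, origin under its middle, long side along its y (mm).

How it is judged:
On the way, in this order (a step that is already met when the one before it is completed fails the run):
1. the pawl is thrown back clear of the wheel (value of joint pawl_lift above 0.8 rad), for 0.2 s.
2. with the pawl clear, the drum has been wound back until the pointer is in the green marker or less than 7 mm above it (z of pointer in the frame of marker_mid below 0.0145 m and value of joint pawl_lift above 0.6 rad), for 0.1 s.
3. the pawl is dropped onto the wheel (value of joint pawl_lift below 0.2 rad), for 0.2 s.
4. a tooth is eased firmly onto the pawl (9 N or more between them) (contact force between pawl and drum above 9 N and value of joint pawl_lift below 0.06 rad), for 0.25 s.
At the end, for the whole second after the job is handed in: the pointer stands within the 15 mm height of the green marker, the pawl is down fully home between the teeth, a tooth still bears on it (over 3 N), and the drum is at rest (z of pointer in the frame of marker_mid between -0.0075 and 0.0075 m and value of joint pawl_lift below 0.06 rad and contact force between pawl and drum above 3 N and linear speed of drum below 0.01 m/s and angular speed of drum below 0.03 rad/s); the robot touches nothing.
It fails at once if the wheel is forced against the pawl with over 28 N (contact force between pawl and drum above 28 N).
It fails at once if a bystander is shifted more than 20 mm (distance of any of keyboard, mouse, tumbler, note_pad, stapler, weight_a, weight_b, scale_rule from where it was at the start of the episode above 0.02 m).
It also fails if it takes over 72 s, if anything falls off the work surface, if the arm or the gripper's body presses on something with over 40 N, if the wrist force passes 120 N, or if a joint passes its speed limit or range.

## Working session

There is one attempt and no reset: what is moved stays moved. The work goes in short steps, Python scripts to look and compute and a tool call to move; the robot and the scene stay as the last step left them, time stands still between calls to the robot, and variables do not carry over. Pictures are saved under pics/ and viewed, and the job is handed in when it is done.

Besides the shell and the picture viewer there is one more tool, called as name(argument=value, ...), one argument or row to a line, values as JSON. arm_command: Moves the arm, as the interface text tells. Its arguments: {"type":"object","properties":{"series":{"type":"string"}},"required":["series"]}

```bash
ls; mkdir -p pics
python3 - <<'E'
from bench import robot
import cv2,numpy as np
np.set_printoptions(precision=4,suppress=True)
o=robot.get_obs();print(o)
for n in ["scene","top","wrist"]:
    p=robot.snapshot(n);cv2.imwrite(f"pics/{n}0.png",p)
    c=robot.camera_params(n);print(n,c)
    E=np.array(c["extrinsics"])
    for t in ["stand","pawl_ball","crank_grip","shaft_end","pointer","marker_mid","drum","pawl","mast"]:
        try:
            r=robot.spot_in(n,t)
            for d in r[:2]: print(n,t,round(d["score"],2),(E@np.append(d["centre"],1))[:3])
        except Exception as e: print(t,e)
print(robot.tcp_to_grasp, robot.get_obs()["time"])
E
```

```text
pics
{'time': 0.0, 'joint_positions': array([ 1.0569,  0.0879,  1.3722,  0.    ,  1.6836, -0.1031]), 'qvel': array([-0.0003, -0.0004, -0.    , -0.0009,  0.0004, -0.0001]), 'joint_torque': array([ -0.002 , -34.0185, -30.2421,   0.0714,   0.033 ,  -0.0002]), 'tool_pos': array([0.2194, 0.5038, 0.2043]), 'ee_rot': array([-1.5706,  0.0022,  1.16  ]), 'wrist_force': array([-0.015 ,  0.358 , -0.6232]), 'wrist_torque': array([ 0.0051,  0.0288, -0.0072]), 'width': 0.09402316889995259}
scene {'fx': 453.12556837869295, 'fy': 453.12556837869295, 'cx': 317.7110565705313, 'cy': 240.62267050127852, 'distortion': array([-0.0926,  0.    ,  0.    ,  0.    ,  0.    ]), 'extrinsics': array([[-0.5349, -0.7071,  0.4625,  1.1677],
       [ 0.8449, -0.4414,  0.3023,  0.404 ],
       [-0.0096,  0.5524,  0.8335,  1.3081],
       [ 0.    ,  0.    ,  0.    ,  1.    ]])}
scene stand 0.65 [ 0.6026 -0.1727  0.0165]
scene pawl_ball 0.66 [0.611  0.0036 0.2123]
scene pawl_ball 0.65 [ 0.5587 -0.2925  0.0485]
scene shaft_end 0.57 [ 0.6016 -0.1721  0.0164]
scene shaft_end 0.29 [ 0.437  -0.3702  0.041 ]
scene pointer 0.8
[... 525 characters left out ...]
  0.    ,  0.    ,  1.    ]])}
top stand 0.57 [ 0.5553 -0.2476  0.0181]
top pawl_ball 0.42 [0.6018 0.0062 0.2587]
top crank_grip 0.74 [0.55   0.101  0.1822]
top shaft_end 0.95 [ 0.5562 -0.2519  0.014 ]
top pointer 0.75 [ 0.5617 -0.2861  0.5324]
top pawl 0.64 [0.6014 0.0027 0.2529]
top mast 0.58 [ 0.5667 -0.2847  0.5312]
wrist {'fx': 359.1025376872887, 'fy': 359.1025376872887, 'cx': 322.10740778712875, 'cy': 239.07211405037808, 'distortion': array([0.0256, 0.    , 0.    , 0.    , 0.    ]), 'extrinsics': array([[ 0.3991, -0.8811, -0.2536,  0.1452],
       [ 0.9169,  0.3833,  0.1114,  0.5367],
       [-0.0009, -0.277 ,  0.9609,  0.3851],
       [ 0.    ,  0.    ,  0.    ,  1.    ]])}
0.0188 1.5
```

View images.

View pics/scene0.png

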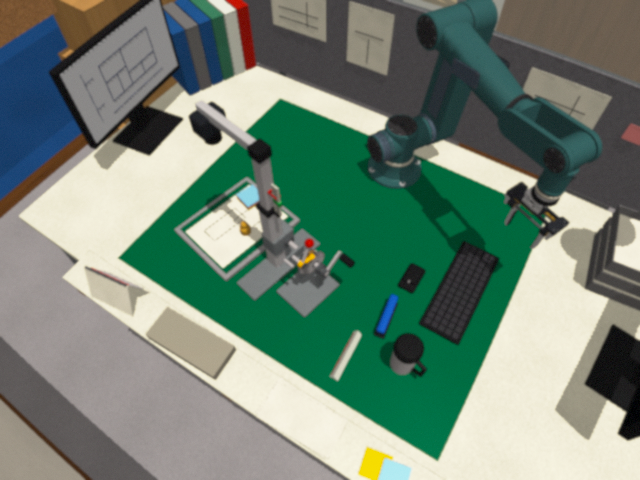

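View pics/top0.png

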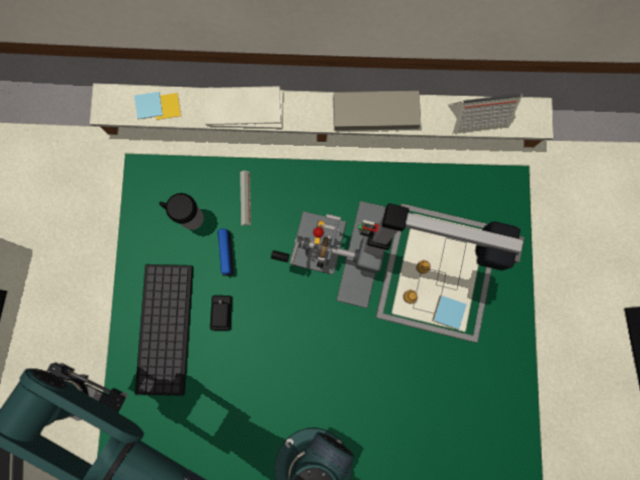

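View pics/wrist0.png

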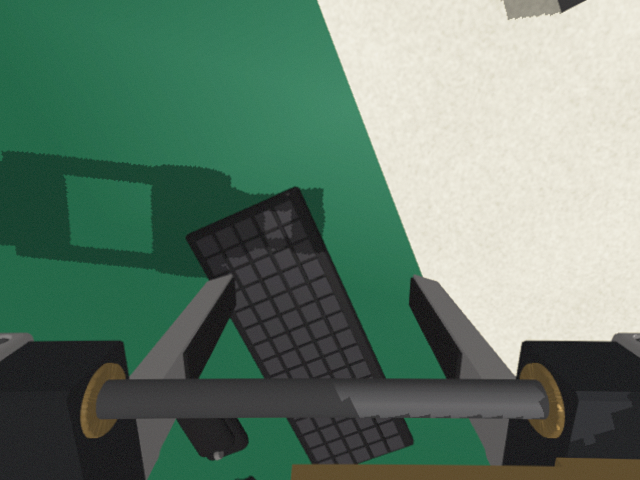

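Run:
```python
import cv2
a=cv2.imread("pics/top0.png")[190:350,260:500];cv2.imwrite("pics/topc.png",cv2.resize(a,None,fx=3.3,fy=3.3,interpolation=cv2.INTER_CUBIC))
a=cv2.imread("pics/scene0.png")[165:325,170:370];cv2.imwrite("pics/scenec.png",cv2.resize(a,None,fx=3.7,fy=3.7,interpolation=cv2.INTER_CUBIC))
```

```text
(no output)
```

View pics/topc.png

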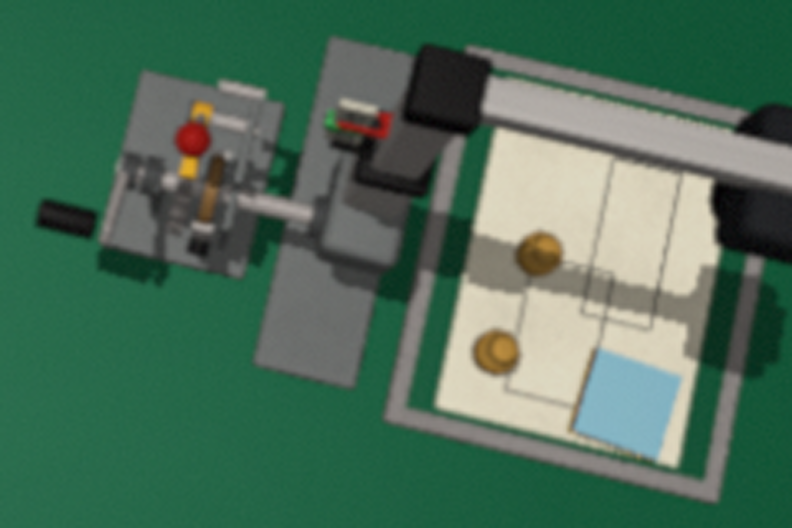

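View pics/scenec.png

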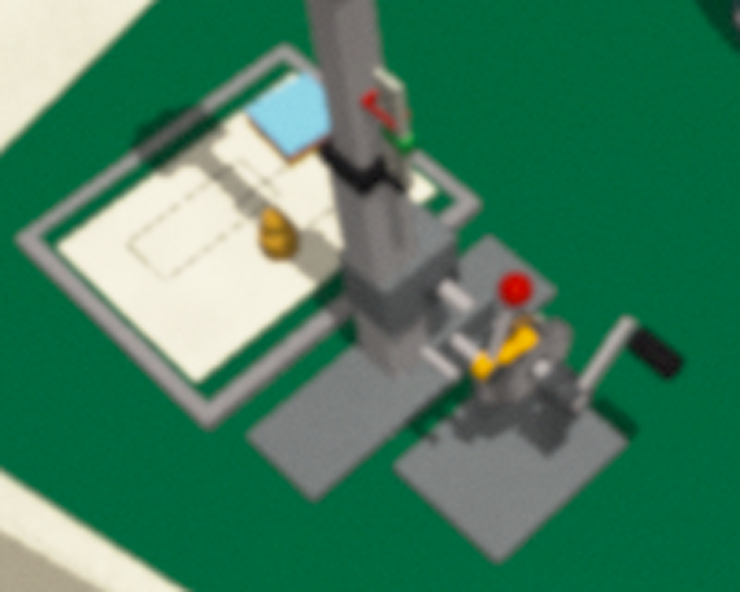

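```bash
cat > h.py <<'E'
import numpy as np,cv2
from scipy.optimize import least_squares
def proj(c,P):
    P=np.atleast_2d(P);E=np.array(c["extrinsics"]);Ei=np.linalg.inv(E)
    q=(Ei[:3,:3]@P.T).T+Ei[:3,3]
    q=q*[1,-1,-1]
    K=np.array([[c["fx"],0,c["cx"]],[0,c["fy"],c["cy"]],[0,0,1]])
    return cv2.projectPoints(q.reshape(-1,1,3),np.zeros(3),np.zeros(3),K,np.array(c["distortion"]))[0].reshape(-1,2)
def S2W(p,P):
    P=np.atleast_2d(P)/1000.
    c,s=np.cos(p[2]),np.sin(p[2])
    return np.c_[c*P[:,0]-s*P[:,1]+p[0],s*P[:,0]+c*P[:,1]+p[1],P[:,2]]
def ball(a): # angle lift
    r0=np.arctan2(73,-34);
    return [48+80.5*np.cos(r0-a),0,180+80.5*np.sin(r0-a)]
def knob(a): # a = deg-rad short of upright on -x side
    return [-70*np.sin(a),83,130+70*np.cos(a)]
E
python3 - <<'E'
from h import *
from bench import robot
np.set_printoptions(precision=4,suppress=True)
ct,cs=robot.camera_params("top"),robot.camera_params("scene")
T=lambda x,y:(260+x/3.3,190+y/3.3)
S=lambda x,y:(170+x/3.7,165+y/3.7)
tp=[T(388,415),T(718,500),T(470,48)];tP=[[-140,-210,16],[-140,-500,16],[200,-210,16]]
sp=[S(208,428),S(480,203),S(287,43),S(16,240)];sP=[[200,-210,16],[-140,-210,16],[-140,-500,16],[200,-500,16]]
tp+=[T(192,139),T(66,218)];sp+=[S(516,289),S(655,352)]
def res(p):
    a=proj(ct,S2W(p,tP+[ball(p[3]),knob(p[4])]))-tp
    b=proj(cs,S2W(p,sP+[ball(p[3]),knob(p[4])]))-sp
    return np.r_[a.ravel(),b.ravel()]
r=least_squares(res,[0.6,0,-.15,0.05,0.9],loss="soft_l1")
print(r.x,np.degrees(r.x[2:]));print(res(r.x).reshape(-1,2))
p=r.x
print("ball",S2W(p,ball(p[3])),"knob",S2W(p,knob(p[4])),"shaft",S2W(p,[0,83,130]))
E
```

```text
[ 0.5878  0.0082 -0.2087  0.0015  0.9124] [-11.9562   0.0866  52.2743]
[[-1.7056  1.16  ]
 [-0.2754  0.2435]
 [-1.3898 -1.8753]
 [-0.4116  0.0756]
 [-0.4825  0.0686]
 [-1.1574 -0.8513]
 [-0.2152 -0.8589]
 [-1.3893 -0.228 ]
 [-1.0377 -0.5923]
 [-0.3464 -0.1175]
 [-0.3043  0.0582]]
ball [[0.6016 0.0053 0.253 ]] knob [[0.5508 0.1009 0.1728]] shaft [[0.605  0.0894 0.13  ]]
```

```bash
cat >> h.py <<'E'
from scipy.spatial.transform import Rotation as Rn
def Rt(rpy): return Rn.from_euler("xyz",rpy)
P0=np.array([0.5878,0.0082,-0.2087])
def pose(o): return np.array(o["tool_pos"]),Rt(o["ee_rot"])
def delta(o,pos,R):
    p,R0=pose(o); return (R0.inv()*R).as_rotvec(), R0.inv().apply(np.array(pos)-p)
E
python3 - <<'E'
from h import *
from bench import robot
np.set_printoptions(precision=4,suppress=True)
o=robot.get_obs();p,R=pose(o);E=np.array(robot.camera_params("wrist")["extrinsics"])
print(R.as_matrix());
RC=R.inv().as_matrix()@E[:3,:3];tC=R.inv().apply(E[:3,3]-p);print(RC,tC)
np.savez("cam.npz",RC=RC,tC=tC)
y=P0[2]+np.pi/2
for tilt in (0.45,0.6,.8):
  for s in (1,):
    Rg=Rt([-np.pi/2,0,y])*Rn.from_rotvec([s*tilt,0,0])
    ax=Rg.apply(RC@[0,0,-1]); 
    tgt=S2W(P0,[30,-95,380])[0]
    cam=tgt-0.32*ax
    pos=cam-Rg.apply(tC)
    print(tilt,"axis",ax,"cam",cam,"tcp",pos,*delta(o,pos,Rg))
E
```

```text
[[ 0.3994  0.0001 -0.9168]
 [ 0.9168  0.0001  0.3994]
 [ 0.0002 -1.     -0.    ]]
[[ 1.     -0.0005  0.001 ]
 [ 0.0011  0.2769 -0.9609]
 [ 0.0002  0.9609  0.2769]] [ 0.0001 -0.1796  0.0812]
0.45 axis [-0.1651  0.0339 -0.9857] cam [ 0.6503 -0.1018  0.6954] tcp [ 0.6454 -0.1009  0.4984] [ 0.4485 -0.1987  0.0456] [-0.3847 -0.2929 -0.632 ]
0.6 axis [-0.3074  0.0641 -0.9494] cam [ 0.6958 -0.1115  0.6838] tcp [ 0.6622 -0.1044  0.4897] [ 0.598  -0.196   0.0608] [-0.3813 -0.2843 -0.6488]
0.8 axis [-0.4858  0.1019 -0.8681] cam [ 0.7529 -0.1235  0.6578] tcp [ 0.6822 -0.1086  0.4744] [ 0.7973 -0.1911  0.081 ] [-0.3772 -0.2689 -0.6688]
```

Run:
```python
from h import *
from bench import robot
np.set_printoptions(precision=4,suppress=True)
o=robot.get_obs()
d=np.load("cam.npz");RC,tC=d["RC"],d["tC"]
y=P0[2]+np.pi/2
for tilt in (0.45,0.6,.8):
    Rg=Rt([-np.pi/2,0,y])*Rn.from_rotvec([-tilt,0,0])
    ax=Rg.apply(RC@[0,0,-1]); 
    cam=S2W(P0,[30,-95,380])[0]-0.3*ax
    pos=cam-Rg.apply(tC)
    print(tilt,"axis",ax,"cam",cam,"tcp",pos,*delta(o,pos,Rg))
```

```text
0.45 axis [ 0.6526 -0.1392 -0.7448] cam [ 0.4017 -0.0492  0.6034] tcp [ 0.5496 -0.0806  0.477 ] [-0.4484 -0.1987 -0.0453] [-0.4044 -0.2716 -0.5361]
0.6 axis [ 0.7542 -0.1608 -0.6367] cam [ 0.3712 -0.0427  0.571 ] tcp [ 0.536  -0.0777  0.4686] [-0.5979 -0.1961 -0.0605] [-0.4072 -0.2632 -0.5224]
0.8 axis [ 0.8629 -0.1838 -0.4708] cam [ 0.3386 -0.0358  0.5212] tcp [ 0.52   -0.0743  0.4544] [-0.7972 -0.1913 -0.0807] [-0.4105 -0.2489 -0.5064]
```

arm_command(
  series="0 0 0 0 -0.05 0 0.03; 0 0 0 0 -0.05 0 0.03; 0 0 0 0 -0.05 0 0.03; 0 0 0 0 -0.05 0 0.03; 0 -0.1 0 -0.04 0 0 0.03; 0 -0.1 0 -0.04 0 0 0.03",
)

```text
time: 2.1
tool_pos: [0.193, 0.4319, 0.4035]
ee_rot: [-1.565, 0.019, 1.367]
wrist_force: [1.5, 0.1, 0.2]
width: 0.0492
```

arm_command(
  series="0 0 0 -0.036 -0.008 -0.03 0.03; 0 0 0 -0.036 -0.008 -0.03 0.03; 0 0 0 -0.036 -0.008 -0.03 0.03; 0 0 0 -0.036 -0.008 -0.03 0.03; 0 0 0 -0.036 -0.008 -0.03 0.03; 0 0 0 -0.036 -0.008 -0.03 0.03; 0 0 0 -0.036 -0.008 -0.03 0.03; 0 0 0 -0.036 -0.008 -0.03 0.03; 0 0 0 -0.036 -0.008 -0.03 0.03; 0 0 0 -0.036 -0.008 -0.03 0.03; 0 0 0 -0.036 -0.008 -0.03 0.03; 0 0 0 -0.036 -0.008 -0.03 0.03",
)

```text
time: 3.3
tool_pos: [0.4651, -0.0786, 0.5138]
ee_rot: [-1.577, 0.011, 1.382]
wrist_force: [0.8, 0.4, -0.8]
width: 0.0304
```

arm_command(
  series="-0.15 0 0 0 0 0 0.03; -0.15 0 0 0 0 0 0.03; -0.15 0 0 0 0 0 0.03; -0.15 0 0 0 0 0 0.03; 0 0 0 0 0 0 0.03",
)

```text
time: 3.8
tool_pos: [0.4864, -0.0923, 0.4878]
ee_rot: [-2.148, 0.007, 1.369]
wrist_force: [-0.9, 0.1, -0.9]
width: 0.0304
```

Run:
```python
from h import *
from bench import robot
np.set_printoptions(precision=4,suppress=True)
o=robot.get_obs();print(o["tool_pos"],o["ee_rot"],o["joint_positions"])
p=robot.snapshot("wrist");cv2.imwrite("pics/w1.png",p)
E=np.array(robot.camera_params("wrist")["extrinsics"])
for t in ["pointer","marker_mid","pawl_ball","crank_grip"]:
    for d in robot.spot_in("wrist",t)[:2]: print(t,d["score"],(E@np.append(d["centre"],1))[:3])
```

```text
[ 0.4864 -0.0923  0.4878] [-2.1483  0.0069  1.3692] [-0.3596 -0.3775  1.3216  0.0804  1.6247 -1.7028]
pointer 0.56 [ 0.5668 -0.2485  0.4655]
pointer 0.43 [0.6009 0.004  0.2116]
marker_mid 0.82 [ 0.5947 -0.0918  0.3693]
marker_mid 0.65 [0.5984 0.0058 0.2138]
pawl_ball 0.75 [0.6016 0.004  0.2159]
crank_grip 0.59 [0.5989 0.2629 0.0508]
crank_grip 0.57 [0.5475 0.0955 0.1851]
```

View pics/w1.png

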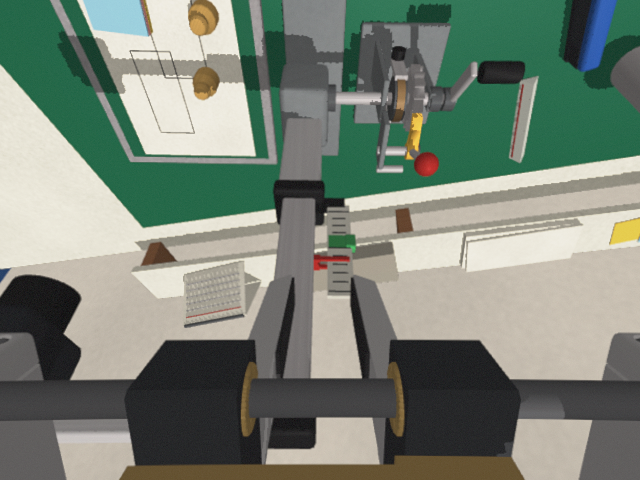

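Run:
```python
import cv2
a=cv2.imread("pics/w1.png")
cv2.imwrite("pics/w1c.png",cv2.resize(a[200:300,290:380],None,fx=6,fy=6,interpolation=cv2.INTER_CUBIC))
```

```text
(no output)
```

View pics/w1c.png

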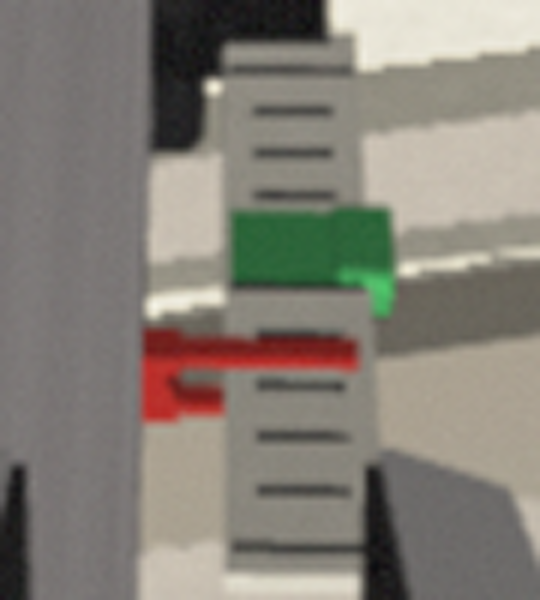

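Run:
```python
from h import *
from bench import robot
np.set_printoptions(precision=4,suppress=True)
o=robot.get_obs()
d=np.load("cam.npz");RC,tC=d["RC"],d["tC"]
y=P0[2]+np.pi/2
for tilt in (1.0,1.1,1.2):
  for D in (.3,.34):
    Rg=Rt([-np.pi/2,0,y])*Rn.from_rotvec([-tilt,0,0])
    ax=Rg.apply(RC@[0,0,-1]); 
    cam=S2W(P0,[30,-95,375])[0]-D*ax
    pos=cam-Rg.apply(tC)
    print(tilt,"axis",ax,"cam",cam,"tcp",pos,*delta(o,pos,Rg))
```

```text
1.0 axis [ 0.9372 -0.1995 -0.2861] cam [ 0.3163 -0.0311  0.4608] tcp [ 0.5071 -0.0716  0.4321] [-0.4154  0.0118  0.0001] [0.0252 0.058  0.0255]
1.0 axis [ 0.9372 -0.1995 -0.2861] cam [ 0.2788 -0.0231  0.4723] tcp [ 0.4696 -0.0636  0.4436] [-0.4154  0.0118  0.0001] [0.0255 0.0273 0.0511]
1.1 axis [ 0.9605 -0.2044 -0.189 ] cam [ 0.3093 -0.0296  0.4317] tcp [ 0.5019 -0.0705  0.4226] [-0.5154  0.0118  0.0007] [0.0253 0.063  0.0351]
1.1 axis [ 0.9605 -0.2044 -0.189 ] cam [ 0.2709 -0.0214  0.4393] tcp [ 0.4635 -0.0623  0.4302] [-0.5154  0.0118  0.0007] [0.0256 0.0351 0.0637]
1.2 axis [ 0.9741 -0.2073 -0.0901] cam [ 0.3052 -0.0288  0.402 ] tcp [ 0.4978 -0.0696  0.4126] [-0.6154  0.0118  0.0013] [0.0254 0.069  0.0442]
1.2 axis [ 0.9741 -0.2073 -0.0901] cam [ 0.2663 -0.0205  0.4056] tcp [ 0.4588 -0.0613  0.4162] [-0.6154  0.0118  0.0013] [0.0258 0.044  0.0754]
```

arm_command(
  series="0 0 0 0.013 0.0175 0.032 0.03; 0 0 0 0.013 0.0175 0.032 0.03; -0.13 0 0 0 0 0 0.03; -0.13 0 0 0 0 0 0.03; -0.13 0 0 0 0 0 0.03; -0.13 0 0 0 0 0 0.03; 0 0 0 0 0 0 0.03",
)

```text
time: 4.75
tool_pos: [0.5035, -0.0631, 0.444]
ee_rot: [-2.671, 0.012, 1.369]
wrist_force: [-0.4, 0.3, -0.9]
width: 0.0304
```

Run:
```python
from h import *
from bench import robot
import json
np.set_printoptions(precision=4,suppress=True)
o=robot.get_obs();print(o["tool_pos"],o["ee_rot"],o["joint_positions"])
c=robot.camera_params("wrist");np.save("c2.npy",c,allow_pickle=True)
p=robot.snapshot("wrist");cv2.imwrite("pics/w2.png",p)
E=np.array(c["extrinsics"]);print(E)
# expected scale px
for z in (310,425): print(z,proj(c,S2W(P0,[[28,-115,z],[28,-91,z]])))
```

```text
[ 0.5035 -0.0631  0.444 ] [-2.6709  0.0115  1.3688] [-0.2836 -0.7489  1.8802  0.0854  0.9131 -1.6704]
[[ 0.2004 -0.1878 -0.9616  0.3107]
 [ 0.9796  0.0257  0.1991 -0.0234]
 [-0.0127 -0.9819  0.1891  0.4538]
 [ 0.      0.      0.      1.    ]]
310 [[291.2918 140.3514]
 [318.7687 140.7819]]
425 [[287.2689 271.8469]
 [316.7408 272.2321]]
```

View pics/w2.png

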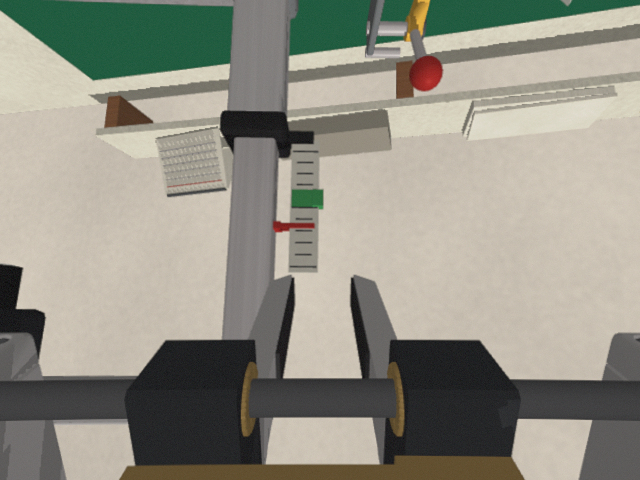

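Run:
```python
from h import *
from bench import robot
a=cv2.imread("pics/w2.png")
cv2.imwrite("pics/w2c.png",cv2.resize(a[135:280,265:335],None,fx=4,fy=4,interpolation=cv2.INTER_CUBIC))
c=np.load("c2.npy",allow_pickle=True).item()
hsv=cv2.cvtColor(a,cv2.COLOR_BGR2HSV).astype(int)
for n,lo,hi,cols in (("green",45,85,range(294,322,3)),("red",0,10,range(276,316,3))):
  for col in cols:
    m=(hsv[140:275,col,0]>=lo)&(hsv[140:275,col,0]<=hi)&(hsv[140:275,col,1]>110)
    r=np.where(m)[0]+140; print(n,col,r.min() if len(r) else None,r.max() if len(r) else None,len(r))
for x in (20,25,28):
  print(x,[ (z,round(proj(c,S2W(P0,[x,-100,z]))[0,1],1)) for z in range(340,400,4)])
print(a[140:275:1,300].sum(1))
```

```text
green 294 190 206 17
green 297 190 206 17
green 300 190 206 17
green 303 190 206 17
green 306 190 206 17
green 309 190 206 17
green 312 190 206 17
green 315 190 206 17
green 318 190 206 17
green 321 190 208 19
red 276 222 231 10
red 279 222 231 10
red 282 223 230 8
red 285 223 230 8
red 288 223 230 8
red 291 223 227 5
red 294 223 227 5
red 297 223 227 5
red 300 223 227 5
red 303 223 227 5
red 306 223 227 5
red 309 223 227 5
red 312 223 227 5
red 315 None None 0
20 [(340, np.float64(169.7)), (344, np.float64(174.2)), (348, np.float64(178.8)), (352, np.float64(183.4)), (356, np.float64(188.0)), (360, np.float64(192.6)), (364, np.float64(197.2)), (368, np.float64(201.9)), (372, np.float64(206.6)), (376, np.float64(211.3)), (380, np.float64(216.0)), (384, np.float64(220.8)), (388, np.float64(225.6)), (392, np.float64(230.4)), (396, np.float64(235.2))]
25 [(340, np.float64(171.9)), (344, np.float64(176.4)), (348, np.float64(180.9)), (352, np.float64(185.4)), (356, np.float64(189.9)), (360, np.float64(194.5)), (364, np.float64(199.0)), (368, np.float64(203.6)), (372, np.float64(208.3)), (3
[... 396 characters left out ...]
, np.float64(213.8)), (380, np.float64(218.5)), (384, np.float64(223.1)), (388, np.float64(227.8)), (392, np.float64(232.5)), (396, np.float64(237.2))]
[ 72  67  76 160 368 442 433 438 437 434 323 173 348 433 433 425 433 429
 427 426 430 329 198 337 424 418 426 423 423 425 429 423 332 205 322 424
 425 425 427 425 429 427 422 339 181 311 420 422 400 316 211 212 214 209
 216 216 207 216 220 212 213 217 206 216 206 205 175 164 316 419 422 417
 413 423 420 421 420 387 279 246 368 419 366 240 178 192 184 243 362 338
 190 293 409 412 415 418 411 419 417 417 416 343 209 315 418 417 418 409
 416 415 412 413 413 346 214 319 420 426 421 415 416 410 416 419 422 367
 240 299 409 419 420 432 520 599 604]
```

View pics/w2c.png

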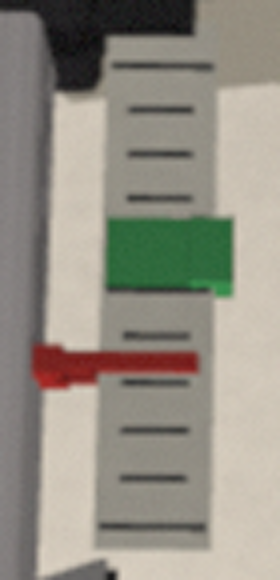

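Run:
```python
from h import *
from bench import robot
np.set_printoptions(precision=4,suppress=True)
o=robot.get_obs()
Rg=Rt([-np.pi/2,0,P0[2]])
print(delta(o,o["tool_pos"],Rg))
```

```text
(array([0.8641, 1.4074, 0.8528]), array([0., 0., 0.]))
```

arm_command(
  series="0 0 0 0.045 0 0 0.03; 0 0 0 0.045 0 0 0.01; 0.0665 0.1083 0.0656 0 0 0 0; 0.0665 0.1083 0.0656 0 0 0 0; 0.0665 0.1083 0.0656 0 0 0 0; 0.0665 0.1083 0.0656 0 0 0 0; 0.0665 0.1083 0.0656 0 0 0 0; 0.0665 0.1083 0.0656 0 0 0 0; 0.0665 0.1083 0.0656 0 0 0 0; 0.0665 0.1083 0.0656 0 0 0 0; 0.0665 0.1083 0.0656 0 0 0 0; 0.0665 0.1083 0.0656 0 0 0 0",
)

```text
time: 6.0
tool_pos: [0.5225, 0.0088, 0.4771]
ee_rot: [-1.756, -0.149, 0.058]
wrist_force: [-0.6, 0.9, 0.2]
width: 0.0008
```

```bash
cat > g.py <<'E'
import sys
from h import *
from bench import robot
np.set_printoptions(precision=4,suppress=True)
o=robot.get_obs()
Rg=Rt([-np.pi/2,0,P0[2]])
t=list(map(float,sys.argv[1:4]))
p,R=pose(o);c,s=np.cos(P0[2]),np.sin(P0[2]);d=p[:2]-P0[:2]
print("tcp in stand mm",1000*np.array([c*d[0]+s*d[1],-s*d[0]+c*d[1],p[2]]))
rv,sh=delta(o,S2W(P0,t)[0],Rg);print("rot",rv,"shift",sh,"rot-then-shift",Rg.inv().apply(S2W(P0,t)[0]-p))
f=np.array(o["wrist_force"]);print("t",o["time"],"F stand",[c*f[0]+s*f[1],-s*f[0]+c*f[1],f[2]],"w",o["width"])
print(o["joint_positions"])
E
python3 g.py -35 0 300
```

```text
tcp in stand mm [-64.007  -12.9396 477.0969]
rot [0.1641 0.2521 0.1723] shift [0.0048 0.1758 0.0379] rot-then-shift [0.029  0.1771 0.0129]
t 6.0 F stand [np.float64(-0.793734044580326), np.float64(0.7458509279525044), np.float64(0.21702124297420816)] w 0.0007737801877350341
[ 0.0294  0.0176  0.9161 -0.2038  2.0451 -0.1233]
```

arm_command(
  series="0.055 0.084 0.057 0 0 0 0; 0.055 0.084 0.057 0 0 0 0; 0.055 0.084 0.057 0 0 0 0; 0 0 0 0.029 0 0.013 0; 0 0 0 0 0.045 0 0; 0 0 0 0 0.045 0 0; 0 0 0 0 0.045 0 0; 0 0 0 0 0.03 0 0;0 0 0 0 0 0 0",
)

```text
time: 6.9
tool_pos: [0.574, 0.0108, 0.3256]
ee_rot: [-1.558, -0.007, -0.225]
wrist_force: [0.2, -0.0, -0.1]
width: 0.0007
```

```bash
python3 g.py -35 0 243;  python3 - <<'E'
from h import *
from bench import robot
p=robot.snapshot("wrist");cv2.imwrite("pics/w3.png",p)
E
```

```text
tcp in stand mm [-14.0962  -0.2819 325.6285]
rot [-0.0129 -0.0165  0.0067] shift [-0.0214  0.0825 -0.0011] rot-then-shift [-0.0209  0.0826  0.0003]
t 6.9 F stand [np.float64(0.17292916737576075), np.float64(-0.007017279629388744), np.float64(-0.09239677778572089)] w 0.0006504389440074479
[-0.0872  0.1436  1.0723  0.0127  1.9174  0.1424]
```

View pics/w3.png

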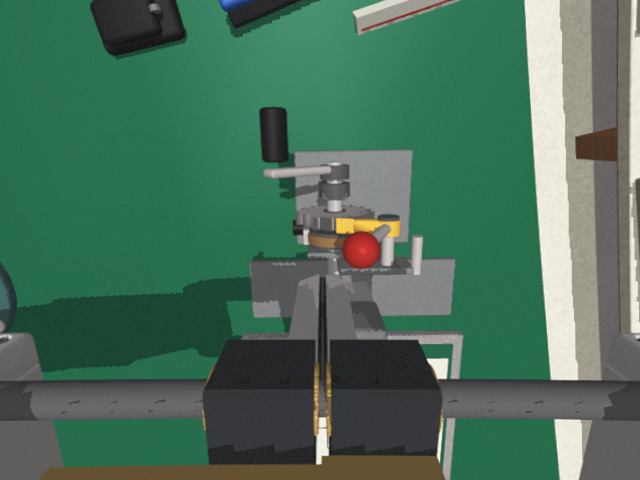

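arm_command(
  series="-0.013 -0.016 0.007 -0.021 0 0 0; 0 0 0 0 0 0 0; 0 0 0 0 0.04 0 0; 0 0 0 0 0.035 0 0; 0 0 0 0 0 0 0",
)

```text
time: 7.45
tool_pos: [0.5644, 0.014, 0.2712]
ee_rot: [-1.566, -0.033, -0.21]
wrist_force: [-0.3, -0.1, 0.2]
width: 0.0006
```

```bash
python3 g.py -35 0 243;  python3 - <<'E'
from h import *
from bench import robot
p=robot.snapshot("wrist");cv2.imwrite("pics/w4.png",p)
E
```

```text
tcp in stand mm [-24.0459   0.8019 271.2132]
rot [-0.0045 -0.0013  0.0328] shift [-0.0119  0.0278 -0.0009] rot-then-shift [-0.011   0.0282 -0.0008]
t 7.45 F stand [np.float64(-0.24904071674659384), np.float64(-0.1595251396256015), np.float64(0.23953963632911524)] w 0.000612643710020049
[-0.0758  0.091   1.238   0.0001  1.7795  0.1342]
```

View pics/w4.png

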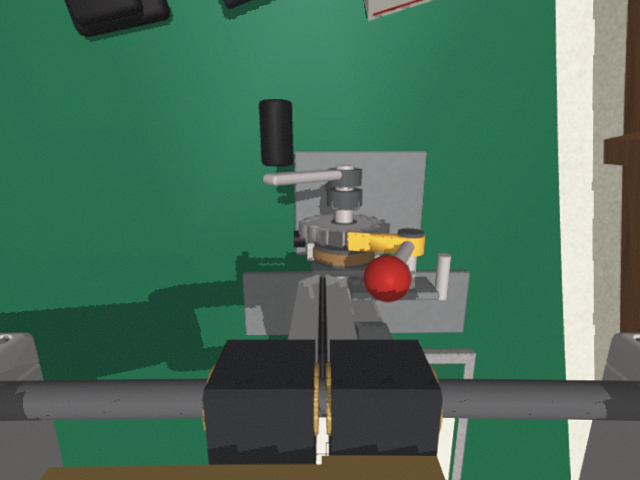

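arm_command(
  series="-0.0045 0 0.033 -0.008 0.028 0 0; 0 0 0 0 0.002 0 0; 0 0 0 0 0 0 0",
)

```text
time: 7.8
tool_pos: [0.5646, 0.0147, 0.2563]
ee_rot: [-1.567, -0.023, -0.211]
wrist_force: [-0.0, -0.6, 0.2]
width: 0.0003
```

```bash
python3 g.py 50 0 245
```

```text
tcp in stand mm [-24.0626   1.5599 256.3454]
rot [-0.0035 -0.002   0.0233] shift [ 0.0738  0.0131 -0.0015] rot-then-shift [ 0.0741  0.0113 -0.0016]
t 7.8 F stand [np.float64(0.11033970887354153), np.float64(-0.5806255550494384), np.float64(0.172124425370632)] w 0.00030828544675952124
[-0.0745  0.0979  1.2595  0.0003  1.7607  0.1362]
```

arm_command(
  series="0 0 0.02 0 0.012 0 0; 0 0 0.01 0 0.006 0 0; 0 0 0 0.015 0 0 0; 0 0 0 0.015 0 0 0; 0 0 0 0.015 0 0 0; 0 0 0 0.015 0 0 0; 0 0 0 0.015 0 0 0",
)

```text
time: 8.5
tool_pos: [0.6427, -0.0013, 0.2465]
ee_rot: [-1.565, -0.001, -0.21]
wrist_force: [-0.9, 0.8, 0.1]
width: 0.0007
```

```bash
python3 g.py 50 0 245
```

```text
tcp in stand mm [ 55.6676   2.0688 246.5326]
rot [-0.006  -0.0013  0.0014] shift [-0.0057  0.0015 -0.0021] rot-then-shift [-0.0057  0.0015 -0.0021]
t 8.5 F stand [np.float64(-1.0334407174158844), np.float64(0.6068282039151216), np.float64(0.14405045674823075)] w 0.0006897733313481048
[-0.0934  0.2929  1.0503  0.0059  1.7963  0.118 ]
```

arm_command(
  series="0 0 0 -0.02 -0.02 0 0; 0 0 0 -0.02 -0.045 0 0.02; 0 0 0 -0.03 -0.03 0.02 0.06; 0 0 0 -0.02 0 0.03 0.06; 0 0 0 -0.01 0 0.03 0.06; 0 0 0 0 0 0 0.06",
)

```text
time: 9.1
tool_pos: [0.5629, 0.0978, 0.3425]
ee_rot: [-1.563, 0.006, -0.215]
wrist_force: [-0.6, 0.1, -0.6]
width: 0.0367
```

```bash
python3 g.py -55 85 290;  python3 - <<'E'
from h import *
from bench import robot
c=robot.camera_params("wrist");np.save("c5.npy",c,allow_pickle=True)
p=robot.snapshot("wrist");cv2.imwrite("pics/w5.png",p)
print(proj(c,S2W(P0,[ball(0.96),ball(0),knob(.9124),[0,83,130]])))
E
```

```text
tcp in stand mm [-42.9185  82.4581 342.4516]
rot [-0.0074 -0.0065 -0.0055] shift [-0.0118  0.0525  0.0021] rot-then-shift [-0.0121  0.0525  0.0025]
t 9.1 F stand [np.float64(-0.6225525116163697), np.float64(-0.015404638060755857), np.float64(-0.6306806199739424)] w 0.03668686182701035
[0.0674 0.1538 1.0272 0.0094 1.9638 0.2862]
[[478.93766211 335.50156023]
 [391.43847982 337.4388797 ]
 [310.95078382 220.53994412]
 [362.13443955 211.77527234]]
```

View pics/w5.png

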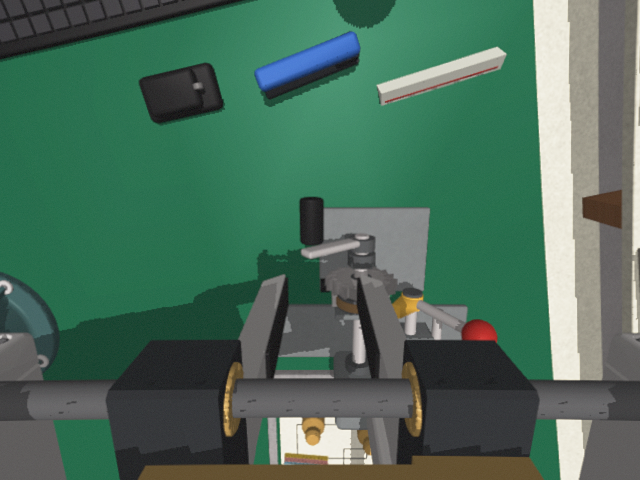

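arm_command(
  series="-0.007 -0.006 -0.005 -0.012 0.04 0.002 0.06; 0 0 0 0 0.045 0 0.06; 0 0 0 0 0.045 0 0.06; 0 0 0 0 0.03 0 0.06; 0 0 0 0 0 0 0.06",
)

```text
time: 9.65
tool_pos: [0.5545, 0.0955, 0.1783]
ee_rot: [-1.574, -0.005, -0.215]
wrist_force: [-0.4, 0.0, 0.0]
width: 0.0597
```

```bash
python3 g.py -55.4 84 154
```

```text
tcp in stand mm [-50.6708  78.5423 178.336 ]
rot [ 0.0035 -0.0066  0.0051] shift [-0.0049  0.0243  0.0055] rot-then-shift [-0.0047  0.0243  0.0055]
t 9.65 F stand [np.float64(-0.3753295903984018), np.float64(-0.060992348618759094), np.float64(0.014971822788005906)] w 0.05974102261660093
[ 0.0728  0.1195  1.3891 -0.0048  1.6291  0.2878]
```

arm_command(
  series="0.003 -0.006 0.005 -0.006 0.022 0.007 0.06; 0 0 0 0 0.008 0.001 0.06; 0 0 0 0 0.003 0 0.06; 0 0 0 0 0 0 0.03; 0 0 0 0 0 0 0.015; 0 0 0 0 0 0 0.015; 0 0 0 0 0 0 0.015; 0 0 0 0 0 0 0.015",
)

```text
time: 10.45
tool_pos: [0.5534, 0.1015, 0.1533]
ee_rot: [-1.57, -0.005, -0.214]
wrist_force: [-6.1, 0.9, 1.5]
width: 0.0235
```

```bash
python3 g.py -55.4 84 154
```

```text
tcp in stand mm [-52.9442  84.1253 153.3094]
rot [-0.0008 -0.005   0.0048] shift [-0.0025 -0.0007 -0.0001] rot-then-shift [-0.0025 -0.0007 -0.0001]
t 10.45 F stand [np.float64(-6.16264854938282), np.float64(-0.37550619408156205), np.float64(1.5118199015903961)] w 0.023480048236997224
[ 0.0809  0.1274  1.4301 -0.0006  1.5793  0.2946]
```

arm_command(
  series="0 0 0 0.006 -0.0068 0 0.015; 0 0 0 0.0065 -0.006 0 0.015; 0 0 0 0.007 -0.0055 0 0.015; 0 0 0 0.0075 -0.005 0 0.015",
)

```text
time: 10.85
tool_pos: [0.577, 0.0963, 0.1722]
ee_rot: [-1.572, 0.008, -0.212]
wrist_force: [-0.1, 0.8, -10.0]
width: 0.0231
```

```bash
python3 g.py -55.4 84 154
```

```text
tcp in stand mm [-28.8164  83.94   172.1822]
rot [ 0.0015 -0.0035 -0.0081] shift [-0.0264  0.0184 -0.    ] rot-then-shift [-0.0266  0.0182  0.0001]
t 10.85 F stand [np.float64(-0.28801315291336843), np.float64(0.7262411711468628), np.float64(-10.035402336678924)] w 0.02305215155742104
[0.068  0.1798 1.333  0.0008 1.637  0.2803]
```

arm_command(
  series="0 0 0 0.008 -0.002 0 0.015; 0 0 0 0.008 -0.002 0 0.015; 0 0 0 0.006 -0.001 0 0.015; 0 0 0 0 0 0 0.015",
)

```text
time: 11.25
tool_pos: [0.6007, 0.0912, 0.1783]
ee_rot: [-1.572, 0.011, -0.212]
wrist_force: [-1.5, 1.5, -4.4]
width: 0.0235
```

```bash
python3 g.py -55.4 84 154
```

```text
tcp in stand mm [ -4.6027  83.9063 178.2525]
rot [ 0.0014 -0.0038 -0.0109] shift [-0.0505  0.0248 -0.0001] rot-then-shift [-0.0508  0.0243  0.0001]
t 11.25 F stand [np.float64(-1.7671668828786418), np.float64(1.14730656114822), np.float64(-4.439180657343215)] w 0.023500004829343155
[0.0565 0.2303 1.2614 0.0016 1.6608 0.2692]
```

arm_command(
  series="0 0 0 0.007 0.0008 0 0.015; 0 0 0 0.005 0.001 0 0.015; 0 0 0 0 0 0 0.015",
)

```text
time: 11.55
tool_pos: [0.6136, 0.0884, 0.1779]
ee_rot: [-1.572, 0.009, -0.212]
wrist_force: [-1.7, 0.9, -5.3]
width: 0.0234
```

```bash
python3 g.py -55.4 84 154
```

```text
tcp in stand mm [  8.6593  83.8627 177.9423]
rot [ 0.0011 -0.0037 -0.009 ] shift [-0.0638  0.0245 -0.0001] rot-then-shift [-0.0641  0.0239  0.0001]
t 11.55 F stand [np.float64(-1.8923595580984123), np.float64(0.4933894775274918), np.float64(-5.286706855569242)] w 0.023410507640154187
[0.051  0.2567 1.2299 0.0013 1.6639 0.2636]
```

arm_command(
  series="0 0 0 0 0 0 0.05; 0 0 0 0 0 0 0.06; 0 0 0 0 0 0 0.06; 0 0 0 0 -0.04 0 0.06; 0 0 0 0 -0.05 0 0.06; 0 0 0 -0.02 -0.045 0 0.06; 0 0 0 -0.03 -0.04 0 0.04; 0 0 0 -0.03 -0.04 0 0.03; 0 0 0 -0.03 -0.03 -0.02 0.03; 0 0 0 0 0 -0.02 0.03",
)

```text
time: 12.55
tool_pos: [0.4991, 0.0721, 0.4364]
ee_rot: [-1.57, -0.014, -0.212]
wrist_force: [0.2, -0.4, -0.4]
width: 0.0317
```

arm_command(
  series="-0.0665 -0.1083 -0.0656 0 0 0 0.03; -0.0665 -0.1083 -0.0656 0 0 0 0.03; -0.0665 -0.1083 -0.0656 0 0 0 0.03; -0.0665 -0.1083 -0.0656 0 0 0 0.03; -0.0665 -0.1083 -0.0656 0 0 0 0.03; -0.0665 -0.1083 -0.0656 0 0 0 0.03; -0.0665 -0.1083 -0.0656 0 0 0 0.03; -0.0665 -0.1083 -0.0656 0 0 0 0.03; -0.0665 -0.1083 -0.0656 0 0 0 0.03; -0.0665 -0.1083 -0.0656 0 0 0 0.03; -0.0665 -0.1083 -0.0656 0 0 0 0.03; -0.0665 -0.1083 -0.0656 0 0 0 0.03",
)

```text
time: 13.75
tool_pos: [0.5005, 0.0698, 0.4599]
ee_rot: [-2.691, -0.044, 1.307]
wrist_force: [-0.3, -0.8, 0.6]
width: 0.0301
```

Run:
```python
from h import *
from bench import robot
np.set_printoptions(precision=4,suppress=True)
o=robot.get_obs();print(o["tool_pos"],o["ee_rot"])
Rg=Rt([-np.pi/2,0,P0[2]+np.pi/2])*Rn.from_rotvec([-1.1,0,0])
print(delta(o,[0.50,-.063,.444],Rg))
```

```text
[0.5005 0.0698 0.4599] [-2.6914 -0.0441  1.3069]
(array([ 0.0218, -0.064 , -0.0299]), array([-0.1289,  0.0352, -0.0057]))
```

arm_command(
  series="0.02 -0.06 -0.03 -0.043 0.012 -0.002 0.03; 0 0 0 -0.043 0.012 -0.002 0.03; 0 0 0 -0.043 0.012 -0.002 0.03; 0 0 0 0 0 0 0.03; 0 0 0 0 0 0 0.03",
)

```text
time: 14.25
tool_pos: [0.4999, -0.0445, 0.4472]
ee_rot: [-2.676, -0.014, 1.339]
wrist_force: [0.3, 1.1, 0.9]
width: 0.0302
```

```bash
cat > look.py <<'E'
import sys
from h import *
from bench import robot
np.set_printoptions(precision=4,suppress=True)
o=robot.get_obs();print(o["tool_pos"],o["ee_rot"],o["time"])
c=robot.camera_params("wrist")
a=robot.snapshot("wrist");n=sys.argv[1];cv2.imwrite(f"pics/{n}.png",a)
q=proj(c,S2W(P0,[[27,-103,310],[27,-103,425]]));print(q)
x0=int(q[0,0])-35;y0=int(q[0,1])-10
cv2.imwrite(f"pics/{n}c.png",cv2.resize(a[y0:y0+150,x0:x0+75],None,fx=4,fy=4,interpolation=cv2.INTER_CUBIC));print("crop",x0,y0)
hsv=cv2.cvtColor(a,cv2.COLOR_BGR2HSV).astype(int)
r0=y0;r1=y0+150
for nn,lo,hi in (("green",45,85),("red",0,10)):
  for col in range(x0+5,x0+70,4):
    m=(hsv[r0:r1,col,0]>=lo)&(hsv[r0:r1,col,0]<=hi)&(hsv[r0:r1,col,1]>110)
    r=np.where(m)[0]+r0
    if len(r): print(nn,col,r.min(),r.max(),len(r))
for x in (22,27): print(x,[(z,round(proj(c,S2W(P0,[x,-103,z]))[0,1],1)) for z in range(345,395,5)])
E
python3 look.py w6
```

```text
[ 0.4999 -0.0445  0.4472] [-2.6762 -0.0141  1.3386] 14.25
[[285.2842 140.5778]
 [284.5415 269.0971]]
crop 250 130
green 275 190 205 9
green 279 190 205 9
green 283 190 205 9
green 287 190 205 9
green 291 190 205 9
green 295 189 205 11
green 299 189 204 16
green 303 192 206 15
red 259 197 208 12
red 263 199 208 10
red 267 199 206 8
red 271 199 206 8
red 275 198 202 5
red 279 198 202 5
red 283 198 202 5
red 287 198 202 5
red 291 198 202 5
red 295 201 201 1
22 [(345, np.float64(175.9)), (350, np.float64(181.5)), (355, np.float64(187.0)), (360, np.float64(192.6)), (365, np.float64(198.2)), (370, np.float64(203.9)), (375, np.float64(209.6)), (380, np.float64(215.3)), (385, np.float64(221.1)), (390, np.float64(226.9))]
27 [(345, np.float64(178.0)), (350, np.float64(183.4)), (355, np.float64(188.9)), (360, np.float64(194.4)), (365, np.float64(200.0)), (370, np.float64(205.5)), (375, np.float64(211.1)), (380, np.float64(216.8)), (385, np.float64(222.5)), (390, np.float64(228.2))]
```

View pics/w6c.png

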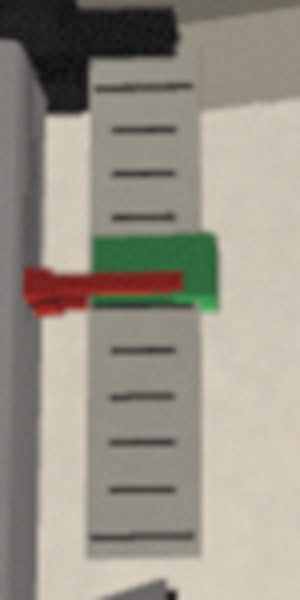

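View pics/w6.png

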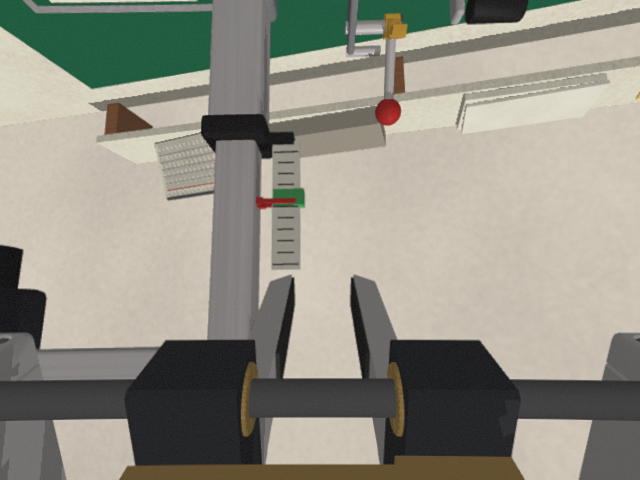

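arm_command(
  series="0 0 0 0.045 0 0 0.02; 0 0 0 0.045 0 0 0; 0.0665 0.1083 0.0656 0 0 0 0; 0.0665 0.1083 0.0656 0 0 0 0; 0.0665 0.1083 0.0656 0 0 0 0; 0.0665 0.1083 0.0656 0 0 0 0; 0.0665 0.1083 0.0656 0 0 0 0; 0.0665 0.1083 0.0656 0 0 0 0; 0.0665 0.1083 0.0656 0 0 0 0; 0.0665 0.1083 0.0656 0 0 0 0; 0.0665 0.1083 0.0656 0 0 0 0; 0.0665 0.1083 0.0656 0 0 0 0",
)

```text
time: 15.5
tool_pos: [0.516, 0.0847, 0.4547]
ee_rot: [-1.751, -0.171, 0.129]
wrist_force: [0.3, -0.4, 0.1]
width: 0.0002
```

```bash
python3 g.py 130 0 330
```

```text
tcp in stand mm [-86.0693  60.0197 454.7354]
rot [0.1493 0.3206 0.1996] shift [ 0.16    0.1748 -0.0985] rot-then-shift [ 0.2161  0.1247 -0.06  ]
t 15.5 F stand [np.float64(0.4236452695558954), np.float64(-0.3535228260534209), np.float64(0.0932913824002643)] w 0.00024944532328690164
[ 0.1805 -0.0101  0.9938 -0.2069  1.9879 -0.0333]
```

arm_command(
  series="0.05 0.107 0.066 0 0 0 0; 0.05 0.107 0.066 0 0 0 0; 0.05 0.107 0.066 0 0 0 0; 0 0 0 0.043 0 -0.01 0; 0 0 0 0.043 0 -0.01 0; 0 0 0 0.043 0.02 -0.01 0; 0 0 0 0.043 0.02 -0.01 0; 0 0 0 0.03 0.02 -0.01 0; 0 0 0 0 0 0 0",
)

```text
time: 16.4
tool_pos: [0.7148, 0.0384, 0.3924]
ee_rot: [-1.574, -0.005, -0.168]
wrist_force: [-0.2, 0.0, -1.0]
width: 0.0008
```

```bash
python3 g.py 128 0 300
```

```text
tcp in stand mm [117.9895  55.8977 392.361 ]
rot [0.003  0.0402 0.0047] shift [ 0.0073  0.0926 -0.056 ] rot-then-shift [ 0.01    0.0924 -0.0559]
t 16.4 F stand [np.float64(-0.16810859337769352), np.float64(-0.018851678242980202), np.float64(-0.9761371997391152)] w 0.0008430957851653439
[-0.0236  0.5948  0.3343 -0.0047  2.2083  0.1421]
```

arm_command(
  series="0 0.04 0 0 0.045 0 0; 0 0 0 0.01 0.01 -0.04 0; 0 0 0 0 0 -0.016 0; 0 0 0 0 0 0 0",
)

```text
time: 16.8
tool_pos: [0.7112, 0.002, 0.3305]
ee_rot: [-1.579, 0.012, -0.185]
wrist_force: [0.3, -0.6, -0.1]
width: 0.0003
```

```bash
python3 g.py 128 0 245;  python3 - <<'E'
from h import *
from bench import robot
p=robot.snapshot("wrist");cv2.imwrite("pics/w7.png",p)
E
```

```text
tcp in stand mm [122.0097  19.5137 330.5046]
rot [ 0.0085  0.0236 -0.0119] shift [ 0.0066  0.0856 -0.0189] rot-then-shift [ 0.006   0.0855 -0.0195]
t 16.8 F stand [np.float64(0.43804576982985105), np.float64(-0.4698537659343768), np.float64(-0.10570196548140856)] w 0.00031957275821354713
[-0.0734  0.5199  0.5763 -0.0079  2.0582  0.1081]
```

View pics/w7.png

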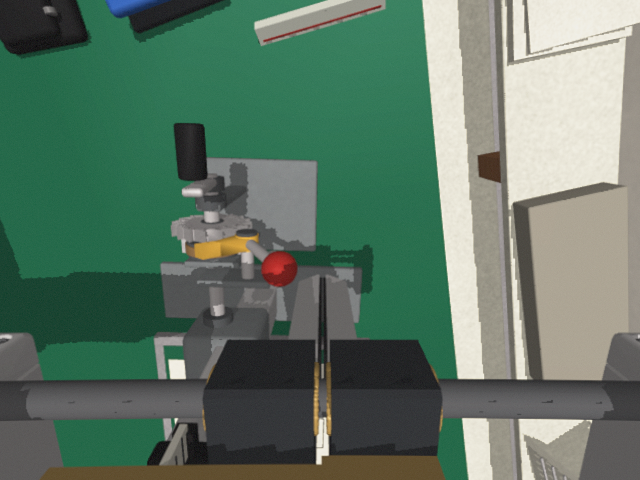

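arm_command(
  series="0.008 0.024 -0.012 0.008 0 -0.018 0; 0 0 0 0.002 0.045 -0.004 0; 0 0 0 0 0.03 0 0; 0 0 0 0 0.015 0 0; 0 0 0 0 0.005 0 0",
)

```text
time: 17.35
tool_pos: [0.7237, -0.0134, 0.2482]
ee_rot: [-1.569, -0.031, -0.201]
wrist_force: [0.8, 0.0, -0.1]
width: 0.0007
```

```bash
python3 g.py 70 0 245
```

```text
tcp in stand mm [137.464    7.038  248.1644]
rot [-0.0023  0.008   0.0315] shift [-0.0676  0.001  -0.0065] rot-then-shift [-0.0675  0.0032 -0.007 ]
t 17.35 F stand [np.float64(0.8064461264096765), np.float64(0.1885853865546837), np.float64(-0.06373498907905645)] w 0.0006562841771176786
[-0.0962  0.4687  0.8141 -0.0011  1.8273  0.1042]
```

arm_command(
  series="0 0.008 0.03 -0.015 0.002 -0.006 0; 0 0 0 -0.015 0 -0.002 0; 0 0 0 -0.012 0 0 0; 0 0 0 -0.01 0 0 0; 0 0 0 -0.01 0 0 0; 0 0 0 0 0 0 0",
)

```text
time: 17.95
tool_pos: [0.6654, -0.0085, 0.2632]
ee_rot: [-1.565, -0.034, -0.21]
wrist_force: [0.0, -0.4, 0.2]
width: 0.0005
```

```bash
python3 g.py 70 0 245
```

```text
tcp in stand mm [ 79.4283  -0.266  263.2086]
rot [-0.0057 -0.0016  0.0342] shift [-0.01    0.0179  0.0001] rot-then-shift [-0.0094  0.0182  0.0003]
t 17.95 F stand [np.float64(0.08720389008605947), np.float64(-0.3972891244852941), np.float64(0.1762833361801775)] w 0.00048587726946161194
[-0.0989  0.3225  0.9805  0.0019  1.8041  0.1119]
```

Run:
```python
from h import *
from bench import robot
p=robot.snapshot("wrist");cv2.imwrite("pics/w8.png",p)
```

```text
(no output)
```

View pics/w8.png

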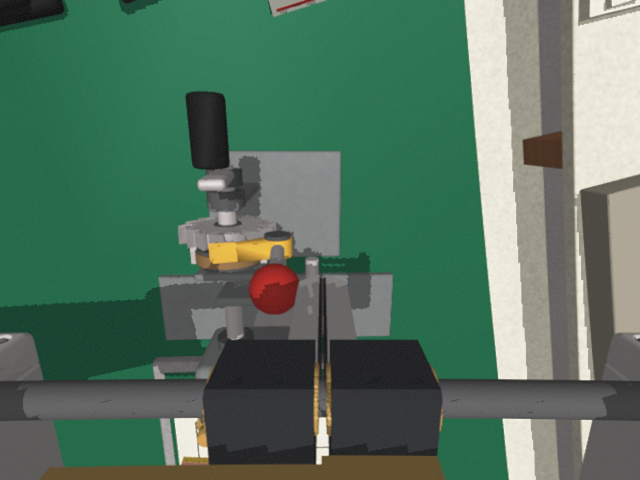

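arm_command(
  series="0 0 0.034 -0.01 0.008 0 0; 0 0 0 -0.008 0.004 0 0; 0 0 0 0 0 0 0",
)

```text
time: 18.3
tool_pos: [0.6471, -0.005, 0.2481]
ee_rot: [-1.566, 0.007, -0.211]
wrist_force: [0.1, 0.6, -0.6]
width: 0.0006
```

```bash
python3 g.py 70 0 245;python3 - <<'E'
from h import *
from bench import robot
c=robot.camera_params("wrist")
p=robot.snapshot("wrist");cv2.imwrite("pics/w9.png",p)
for a in (0,.1,.2,.4,.6): print(a,proj(c,S2W(P0,ball(a))))
E
```

```text
tcp in stand mm [ 60.7846  -0.6699 248.0584]
rot [-0.0049 -0.0023 -0.0071] shift [0.0092 0.003  0.0007] rot-then-shift [0.0092 0.0031 0.0007]
t 18.3 F stand [np.float64(-0.00964785670197045), np.float64(0.586994465160754), np.float64(-0.5806740442811253)] w 0.0006149669534409418
[-0.0984  0.3107  1.0248  0.0058  1.8126  0.114 ]
0 [[234.47458495 293.04364479]]
0.1 [[247.38586338 295.46247299]]
0.2 [[261.46696585 297.32539941]]
0.4 [[292.01432175 299.16181592]]
0.6 [[323.52545991 298.31039268]]
```

View pics/w9.png

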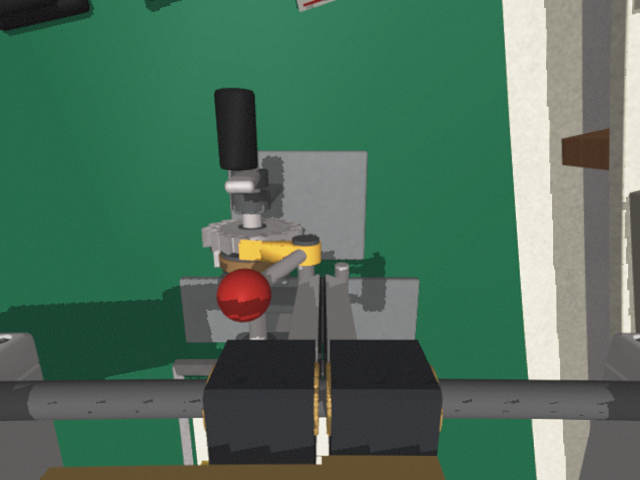

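arm_command(
  series="0 0 0 0.01 -0.02 0 0; 0 0 0 0 -0.04 0 0.02; 0 0 0 0 -0.03 0.02 0.06; 0 0 0 -0.02 0 0.035 0.06; 0 0 0 -0.02 0 0.03 0.06; 0 0 0 -0.015 0 0.005 0.06; 0 0 0 0 0 0 0.06",
)

```text
time: 19.05
tool_pos: [0.6242, 0.093, 0.3314]
ee_rot: [-1.569, 0.028, -0.216]
wrist_force: [0.8, -0.6, 0.9]
width: 0.0451
```

```bash
python3 g.py 8.7 84 178;python3 - <<'E'
from h import *
from bench import robot
c=robot.camera_params("wrist")
p=robot.snapshot("wrist");cv2.imwrite("pics/w10.png",p)
print(proj(c,S2W(P0,[[8.7,83,197],[8.7,60,197],[8.7,106,197]])))
E
```

```text
tcp in stand mm [ 18.0121  90.4952 331.4121]
rot [-0.0023 -0.0071 -0.0282] shift [-0.0049  0.1536 -0.0069] rot-then-shift [-0.0093  0.1534 -0.0065]
t 19.05 F stand [np.float64(0.8594791228755746), np.float64(-0.4309154790148101), np.float64(0.8944886313606059)] w 0.04505402609592635
[0.0527 0.3125 0.858  0.0105 1.9978 0.2727]
[[316.53231421 236.89666021]
 [316.8089139  260.79651461]
 [316.24342148 212.04974934]]
```

View pics/w10.png

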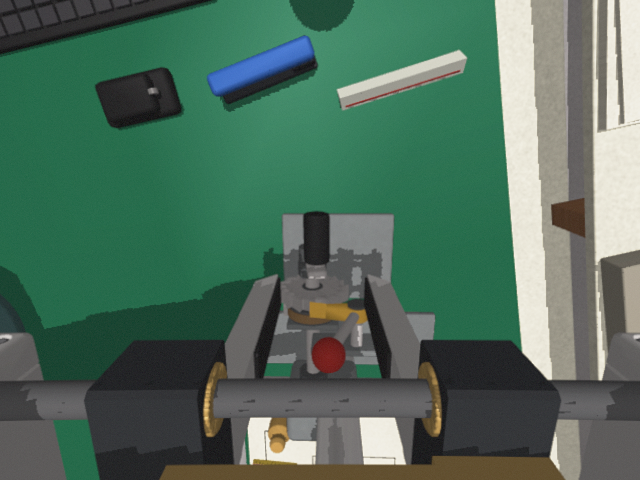

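Knob seen at (316,238), as predicted. Descend on it.

arm_command(
  series="-0.002 -0.007 -0.028 -0.008 0.045 -0.006 0.06; 0 0 0 0 0.045 0 0.06; 0 0 0 0 0.03 0 0.06; 0 0 0 0 0.012 0 0.06; 0 0 0 0 0 0 0.06",
)

```text
time: 19.6
tool_pos: [0.6181, 0.0836, 0.1922]
ee_rot: [-1.573, -0.0, -0.215]
wrist_force: [0.1, -0.3, 0.4]
width: 0.0602
```

```bash
python3 g.py 8.7 84 178
```

```text
tcp in stand mm [ 14.0414  80.0338 192.2399]
rot [ 0.002  -0.0062  0.0002] shift [-0.0054  0.0142  0.004 ] rot-then-shift [-0.0053  0.0142  0.004 ]
t 19.6 F stand [np.float64(0.1442164495276725), np.float64(-0.26712666625152104), np.float64(0.4416499091699792)] w 0.0602077296250359
[ 0.0447  0.2553  1.2034 -0.002   1.6831  0.2593]
```

arm_command(
  series="0.002 -0.006 0 -0.006 0.013 0.005 0.06; 0 0 0 -0.001 0.003 0.001 0.06; 0 0 0 0 0 0 0.04; 0 0 0 0 0 0 0.026",
)

```text
time: 20.0
tool_pos: [0.617, 0.0889, 0.1813]
ee_rot: [-1.569, -0.008, -0.212]
wrist_force: [-0.2, -0.2, 0.4]
width: 0.0473
```

```bash
python3 g.py 8.7 84 178
```

```text
tcp in stand mm [ 11.8811  84.9974 181.2808]
rot [-0.0014 -0.0032  0.0084] shift [-0.0032  0.0033 -0.001 ] rot-then-shift [-0.0032  0.0033 -0.001 ]
t 20.0 F stand [np.float64(-0.19414784913391497), np.float64(-0.22951257894770827), np.float64(0.3690006556021356)] w 0.047302866407480826
[ 0.0526  0.2501  1.2314 -0.0008  1.6517  0.2645]
```

arm_command(
  series="0 0 0 -0.003 0.003 0 0.035; 0 0 0 -0.001 0.001 0 0.026; 0 0 0 0 0 0 0.02; 0 0 0 0 0 0 0.015; 0 0 0 0 0 0 0.015",
)

```text
time: 20.5
tool_pos: [0.6145, 0.0895, 0.1804]
ee_rot: [-1.568, -0.014, -0.212]
wrist_force: [1.1, 0.6, -0.6]
width: 0.0236
```

```bash
python3 g.py 8.7 84 178
```

```text
tcp in stand mm [  9.3079  85.0679 180.4074]
rot [-0.0027 -0.0036  0.0138] shift [-0.0006  0.0024 -0.0011] rot-then-shift [-0.0006  0.0024 -0.0011]
t 20.5 F stand [np.float64(0.92532234821802), np.float64(0.8591966648533482), np.float64(-0.6155969742724808)] w 0.02362671156886071
[ 0.0539  0.2406  1.2447 -0.001   1.6423  0.2662]
```

arm_command(
  series="0 0 0 0.003 0.0005 0 0.015; 0 0 0 0.003 0.0005 0 0.015; 0 0 0 0.003 0.0006 0 0.015",
)

```text
time: 20.8
tool_pos: [0.6212, 0.0881, 0.1792]
ee_rot: [-1.569, -0.008, -0.212]
wrist_force: [-3.7, 0.7, 1.3]
width: 0.0234
```

```bash
python3 g.py 8.7 84 178
```

```text
tcp in stand mm [ 16.0779  85.0766 179.1726]
rot [-0.002  -0.0029  0.0079] shift [-0.0074  0.0011 -0.0011] rot-then-shift [-0.0074  0.0012 -0.0011]
t 20.8 F stand [np.float64(-3.724871155494965), np.float64(-0.08567308973437249), np.float64(1.3490120829268997)] w 0.023432989581222766
[ 0.0506  0.2596  1.2239 -0.0001  1.6499  0.2622]
```

arm_command(
  series="0 0 0 0.002 0.0005 0 0.015; 0 0 0 0.002 0.0005 0 0.015",
)

```text
time: 21.0
tool_pos: [0.6252, 0.0872, 0.1781]
ee_rot: [-1.569, -0.007, -0.212]
wrist_force: [-3.3, 0.2, 0.8]
width: 0.0232
```

arm_command(
  series="0 0 0 0.002 0.0005 0 0.015; 0 0 0 0.002 0.0005 0 0.015",
)

```text
time: 21.2
tool_pos: [0.6292, 0.0863, 0.1768]
ee_rot: [-1.569, -0.006, -0.212]
wrist_force: [-3.8, 1.1, 1.3]
width: 0.023
```

arm_command(
  series="0 0 0 0.0015 0.0004 0 0.015",
)

```text
time: 21.3
tool_pos: [0.6308, 0.086, 0.1762]
ee_rot: [-1.569, -0.006, -0.212]
wrist_force: [-2.3, 1.5, 1.3]
width: 0.0232
```

arm_command(
  series="0 0 0 0.0015 0.0005 0 0.015",
)

```text
time: 21.4
tool_pos: [0.6317, 0.0858, 0.1757]
ee_rot: [-1.569, -0.004, -0.212]
wrist_force: [-7.8, 0.1, 4.9]
width: 0.0232
```

arm_command(
  series="0 0 0 0.0015 0.0005 0 0.015",
)

```text
time: 21.5
tool_pos: [0.6317, 0.0858, 0.1757]
ee_rot: [-1.569, -0.0, -0.211]
wrist_force: [-10.2, 1.1, 5.9]
width: 0.0233
```

arm_command(
  series="0 0 0 0.0015 0.0006 0 0.015",
)

```text
time: 21.6
tool_pos: [0.6316, 0.0858, 0.1757]
ee_rot: [-1.57, 0.003, -0.211]
wrist_force: [-8.2, 1.0, 4.7]
width: 0.0232
```

```bash
python3 g.py 8.7 84 178
```

```text
tcp in stand mm [ 26.805   85.0459 175.6914]
rot [-0.0012 -0.0022 -0.0034] shift [-0.0181 -0.0022 -0.0011] rot-then-shift [-0.0181 -0.0023 -0.001 ]
t 21.6 F stand [np.float64(-8.187635079405586), np.float64(-0.6986591137919915), np.float64(4.71160187826733)] w 0.02315695864505688
[0.045  0.2918 1.1908 0.0021 1.662  0.2562]
```

arm_command(
  series="0 0 0 0.002 0.0008 0 0.015",
)

```text
time: 21.7
tool_pos: [0.6316, 0.0858, 0.1757]
ee_rot: [-1.57, 0.008, -0.21]
wrist_force: [-9.7, 0.8, 4.9]
width: 0.0231
```

arm_command(
  series="0 0 0 0.002 0.0008 0 0.015",
)

```text
time: 21.8
tool_pos: [0.6315, 0.0859, 0.1757]
ee_rot: [-1.57, 0.012, -0.21]
wrist_force: [-9.2, 0.7, 5.0]
width: 0.0233
```

arm_command(
  series="0 0 -0.006 0.0025 0.001 0 0.015",
)

```text
time: 21.9
tool_pos: [0.6317, 0.0858, 0.1756]
ee_rot: [-1.571, 0.011, -0.21]
wrist_force: [-10.6, 1.9, 6.2]
width: 0.0232
```

arm_command(
  series="0 0 -0.006 0.0025 0.001 0 0.015",
)

```text
time: 22.0
tool_pos: [0.6316, 0.0858, 0.1756]
ee_rot: [-1.571, 0.011, -0.209]
wrist_force: [-11.4, 1.4, 7.0]
width: 0.0234
```

arm_command(
  series="0 0 -0.006 0.0025 0.001 0 0.015; 0 0 -0.006 0.0025 0.001 0 0.015",
)

```text
time: 22.2
tool_pos: [0.6317, 0.0858, 0.1756]
ee_rot: [-1.572, 0.008, -0.208]
wrist_force: [-10.0, 0.8, 6.2]
width: 0.0233
```

arm_command(
  series="0 0 -0.006 0.0026 0.001 0 0.015; 0 0 -0.006 0.0026 0.001 0 0.015",
)

```text
time: 22.4
tool_pos: [0.6317, 0.0858, 0.1756]
ee_rot: [-1.573, 0.007, -0.207]
wrist_force: [-10.0, 0.6, 5.6]
width: 0.023
```

```bash
python3 g.py 8.7 84 178
```

```text
tcp in stand mm [ 26.9073  84.9834 175.6257]
rot [ 0.002   0.0014 -0.0068] shift [-0.0182 -0.0022 -0.001 ] rot-then-shift [-0.0182 -0.0024 -0.001 ]
t 22.4 F stand [np.float64(-9.936799045204056), np.float64(-1.4753597456639258), np.float64(5.554225441878068)] w 0.022981083718913102
[ 0.0461  0.2954  1.1864 -0.0002  1.6668  0.2534]
```

arm_command(
  series="0 0 -0.006 0.003 0.0012 0 0.015",
)

```text
time: 22.5
tool_pos: [0.6318, 0.0857, 0.1756]
ee_rot: [-1.573, 0.007, -0.207]
wrist_force: [-12.2, 1.5, 7.1]
width: 0.0232
```

arm_command(
  series="0 0 -0.006 0.003 0.0012 0 0.015; 0 0 -0.006 0.003 0.0012 0 0.015",
)

```text
time: 22.7
tool_pos: [0.6318, 0.0857, 0.1756]
ee_rot: [-1.574, 0.007, -0.206]
wrist_force: [-12.0, 1.2, 7.5]
width: 0.0233
```

arm_command(
  series="0 0 -0.006 0.003 0.0012 0 0.015; 0 0 -0.006 0.003 0.0012 0 0.015",
)

```text
time: 22.9
tool_pos: [0.6318, 0.0857, 0.1756]
ee_rot: [-1.575, 0.007, -0.205]
wrist_force: [-12.2, 1.8, 7.3]
width: 0.0234
```

arm_command(
  series="0 0 0 0.001 0.0004 0 0.03; 0 0 0 0 0 0 0.05; 0 0 0 0 0 0 0.06; 0 0 0 0 0 0 0.06",
)

```text
time: 23.3
tool_pos: [0.6359, 0.085, 0.176]
ee_rot: [-1.574, -0.001, -0.205]
wrist_force: [0.4, 0.2, 0.1]
width: 0.0507
```

arm_command(
  series="0 0 0 0 -0.02 0 0.06; 0 0 0 0 -0.04 0 0.06; 0 0 0 -0.01 -0.045 0 0.06; 0 0 0 -0.03 -0.04 0 0.06; 0 0 0 -0.04 -0.03 0 0.04; 0 0 0 -0.04 -0.03 0 0.03; 0 0 0 -0.03 -0.03 -0.02 0.03; 0 0 0 0 0 -0.01 0.03",
)

```text
time: 24.1
tool_pos: [0.482, 0.087, 0.4157]
ee_rot: [-1.575, -0.001, -0.206]
wrist_force: [-0.5, -0.3, 0.6]
width: 0.0319
```

arm_command(
  series="-0.0665 -0.1083 -0.0656 0 0 0 0.03; -0.0665 -0.1083 -0.0656 0 0 0 0.03; -0.0665 -0.1083 -0.0656 0 0 0 0.03; -0.0665 -0.1083 -0.0656 0 0 0 0.03; -0.0665 -0.1083 -0.0656 0 0 0 0.03; -0.0665 -0.1083 -0.0656 0 0 0 0.03; -0.0665 -0.1083 -0.0656 0 0 0 0.03; -0.0665 -0.1083 -0.0656 0 0 0 0.03; -0.0665 -0.1083 -0.0656 0 0 0 0.03; -0.0665 -0.1083 -0.0656 0 0 0 0.03; -0.0665 -0.1083 -0.0656 0 0 0 0.03; -0.0665 -0.1083 -0.0656 0 0 0 0.03",
)

```text
time: 25.3
tool_pos: [0.4938, 0.0867, 0.4041]
ee_rot: [-2.635, -0.005, 1.316]
wrist_force: [-0.3, -0.1, -0.1]
width: 0.0299
```

Run:
```python
from h import *
from bench import robot
np.set_printoptions(precision=4,suppress=True)
o=robot.get_obs();print(o["tool_pos"],o["ee_rot"])
Rg=Rt([-np.pi/2,0,P0[2]+np.pi/2])*Rn.from_rotvec([-1.1,0,0])
print(delta(o,[0.50,-.05,.444],Rg))
```

```text
[0.4938 0.0867 0.4041] [-2.6349 -0.0048  1.3163]
(array([-0.0358, -0.0258, -0.0382]), array([-0.1306,  0.0157, -0.0551]))
```

arm_command(
  series="-0.036 -0.026 -0.038 0 0 -0.04 0.03; 0 0 0 -0.043 0.005 -0.01 0.03; 0 0 0 -0.043 0.005 0 0.03; 0 0 0 -0.04 0.002 0 0.03; 0 0 0 0 0 0 0.03; 0 0 0 0 0 0 0.03",
)

```text
time: 25.9
tool_pos: [0.5017, -0.0481, 0.4156]
ee_rot: [-2.642, 0.021, 1.358]
wrist_force: [0.0, 0.5, -0.7]
width: 0.0301
```

```bash
python3 look.py w11
```

```text
[ 0.5017 -0.0481  0.4156] [-2.6423  0.0207  1.3583] 25.9
[[290.6297 177.069 ]
 [284.8198 310.635 ]]
crop 255 167
green 276 237 243 7
green 280 227 243 10
green 284 227 243 9
green 288 228 243 9
green 292 228 243 9
green 296 228 244 10
green 300 228 244 17
green 304 228 245 18
red 260 228 238 11
red 264 229 238 10
red 268 230 237 8
red 272 231 237 7
red 276 230 234 5
red 280 230 234 5
red 284 231 235 5
red 288 231 235 5
red 292 231 235 5
red 296 231 235 5
22 [(345, np.float64(213.8)), (350, np.float64(219.5)), (355, np.float64(225.2)), (360, np.float64(231.0)), (365, np.float64(236.9)), (370, np.float64(242.8)), (375, np.float64(248.7)), (380, np.float64(254.7)), (385, np.float64(260.7)), (390, np.float64(266.7))]
27 [(345, np.float64(215.4)), (350, np.float64(221.1)), (355, np.float64(226.7)), (360, np.float64(232.4)), (365, np.float64(238.2)), (370, np.float64(244.0)), (375, np.float64(249.8)), (380, np.float64(255.7)), (385, np.float64(261.6)), (390, np.float64(267.6))]
```

View pics/w11c.png

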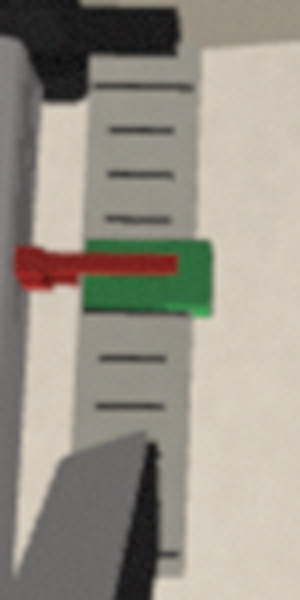

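View pics/w11.png

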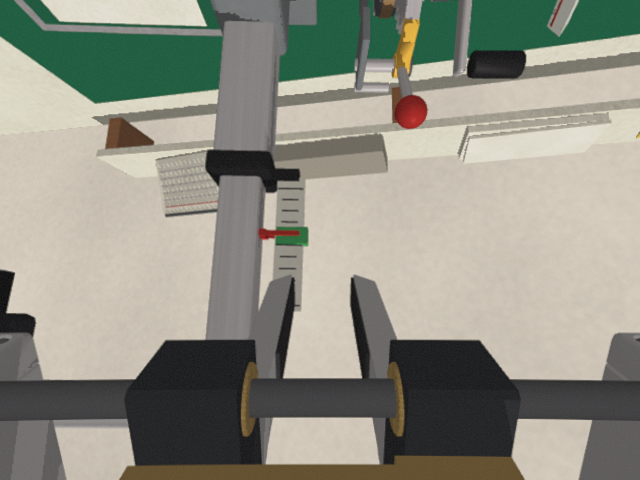

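Run:
```python
from h import *
from bench import robot
np.set_printoptions(precision=2,suppress=True)
for n in ("top","scene","wrist"):
    c=robot.camera_params(n);a=robot.snapshot(n)
    cv2.imwrite(f"pics/{n}_f.png",a)
    def cen(a,q):
        h=cv2.cvtColor(a,cv2.COLOR_BGR2HSV).astype(int)
        m=((h[...,0]<6)|(h[...,0]>174))&(h[...,1]>170)&(h[...,2]>60)
        yy,xx=np.where(m);k=np.hypot(xx-q[0],yy-q[1])<(12 if n!="wrist" else 30)
        return np.array([xx[k].mean(),yy[k].mean()]),k.sum()
    q=[proj(c,S2W(P0,ball(l)))[0] for l in (0,.06,.12)]
    print(n,*q,"now",cen(a,q[0]))
    if n!="wrist": print("start",cen(cv2.imread(f"pics/{n}0.png"),q[0]))
```

```text
top [317.78 232.24] [318.21 230.37] [318.66 228.46] now (array([318.04, 231.94]), np.int64(70))
start (array([318.04, 231.74]), np.int64(73))
scene [309.13 242.97] [307.98 243.56] [306.81 244.22] now (array([309.08, 242.76]), np.int64(49))
start (array([308.78, 242.69]), np.int64(51))
wrist [403.73 112.13] [402.63 116.91] [401.53 121.36] now (array([403.99, 111.71]), np.int64(791))
```

Run:
```python
from bench import robot
o=robot.get_obs();print(o["time"],o["wrist_force"]);print(robot.close_job())
```

```text
26.1 [-0.0850739   0.10608988 -0.23569095]
the job is handed in; nothing more can be done
None
```

I brought the camera down to the green marker, bedded a tooth on the pawl and handed the job in at 26.1 s. The hand-in gives no verdict.

- **Pawl thrown and mast lowered:** I threw the pawl back by its ball, then wound the crank over the top by about 57°. After that the pointer stood about 4 mm above the middle of the marker.
- **Pawl dropped and tooth bedded:** I dropped the pawl, which landed part way up a tooth's back, and eased the crank on until it stopped. I held about 11 to 14 N at the knob for over half a second, then opened the fingers and backed away.

**Last checks:**
- **Pointer:** it stands about 1 mm below the marker's middle, measured to roughly ±1 mm; the limit is 7.5 mm.
- **Pawl:** the ball sits at its home position in all three cameras, so the lift is close to 0.
- **Robot:** the wrist force was about 0.3 N, so the robot is touching nothing.
- **Bystanders:** I saw none move, but I did not measure their positions again.

**Not measured:** the tooth's force on the pawl after I let go. I am relying on the brake to hold it, and I did not check the knob's position again after letting go.

**Small disagreement:** the knob's circle measured 67.5 mm at the tool against the stated 70 mm. I put this down to calibration error; the pointer readings taken from the pictures agreed with the travel I worked out.

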